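Set the hold-down thumbscrew of a guarded module fixture

ROBOT

A 7-joint arm with a two-finger parallel gripper is mounted at the origin on the work surface. World frame = base frame: x ahead of the robot, y to its left, z up, the work surface at z = 0. Lengths are in mm, angles in degrees, forces in N, time in s.
With the tool pointing down it reaches from about 400 to 750 mm from the base axis. Payload 19.5 kg.
Tool frame: the origin (TCP) lies between the finger pads; the fingertips stand 14 mm ahead of it and the grasp point (between the pads) lies 5 mm behind it; z points along the fingers, y is the line along which they close (so a half turn about z gives the same grasp; the last joint's range is limited). The gripper opens to 85 mm and grips with 20 to 120 N. Pads are 22 mm wide; open, the fingers measure 114 mm over their backs; the gripper's body (76 mm by 85 mm) begins 54 mm behind the grasp point. The pads swing forward as they close: fully open they stand 13 mm farther back than shut.
Start: joints at [70.892, 40.479, -1.581, 85.061, 1.261, 54.483, -4.326], TCP at [165.408, -550.67, 245.268] pointing down, gripper open.
Joint ranges: [-155.06, 155.06], [-18.47, 123.98], [-90, 86.84], [0, 140.48], [-83.41, 263.41], [0, 116], [-161.91, 161.91]. Speed limits (degrees/s): [108.29, 108.29, 147.25, 147.25, 172.46, 172.46, 172.46].

INTERFACE

Orientations are given as a 3x3 rotation matrix whose columns are the frame's x, y, z axes.
In Python, from plant import bot gives the robot as it stands.
- The arm moves only by the tool servo_tool, never from a script. Its argument "steps" is a list of rows, each a list of 7 numbers: the shift along the tool's x, y, z as a fraction of full scale, then the turn, a rotation vector about the tool's x, y, z as a fraction of full scale, then the finger opening in mm, from 0 to 85.4. A call has 1 to 8 rows; each row shifts and turns the commanded pose from where the row before left it, along the tool's axes as they then stand; what a row does not reach is not made up. Full scale, the value 1, is 25 mm for a shift and 0.12 rad for a turn. A row lasts 1/12 s, in which the tool goes at most 41.7 mm and 7.16 degrees, less where a joint would pass 70% of its speed; a pose out of reach is approached as far as the arm can. A call with a number of a shift or a turn outside -1 to 1 is refused whole. A call with a gripper value outside its range is refused whole. The fingers move at their own pace and stop on an object; the grip force is fixed at half the most. Time passes only in rows, so rows that do not move let the fingers close. It gives the time, the measured TCP pose, the force, the opening and the grip force at its end, in the units of the state.
- bot.observe(): the state, without advancing time (a new reading comes with each control period).
- bot.capture(name): name is "scene" or "top" or "wrist"; returns the picture (400x640x3 uint8, red, green, blue); there is no depth.
- bot.camera_model(name): a dict with "fx", "fy", "cx", "cy" (pixels), "distortion" ([k1, k2, p1, p2, k3] as OpenCV has them; the pictures are not rectified), "rvec" (rotation vector, rad) and "tvec" (3), from world to camera coordinates, as OpenCV has them. Camera axes: x right, y down, z forward; pixel columns grow to the right and rows downward; lengths in mm; the calibration is good to about 2 mm. A picture is of the moment at which its call begins: read the wrist's pose just before it. camera_model takes no time and is no camera call; for the wrist camera it gives the pose at the moment of the call.
- bot.job_done(): hands the job in; it is judged then, once.
The state is a dict: "time": time; "joints": joint angles; "dq": joint speeds; "tau": joint torques, N m; "ee_pos": TCP position; "tcp_rot": TCP orientation; "force": force on the tool from outside, world axes, zero at the start; "torque": the same for the moment, N m; "finger_gap": opening from 0.0 (shut) to 1.0 (fully open); "gripper_force": force on a finger pad.
Only numpy, scipy, OpenCV 4.12 (cv2) and the standard library are available. Lean on these libraries where they do the work, as an engineer would, in place of code of your own. Each camera call takes 0.05 s, during which the arm holds its last target. There are 200 camera calls.

TASK

Swing the fixture's clear guard all the way up and lay it gently against its open stop, where it stays by itself. Then turn the hold-down thumbscrew clockwise until it seats on the module, back it off a quarter turn, and finish still gripping the knob, keeping it there so that the lock nut can be tightened. Leave the spare module, the screw dish and the screwdriver on the bench where they are.

Things in the scene. Friction and masses are not known exactly. Their poses are not given: they have to be found in the camera images.
- fixture: Fixed bench fixture: base plate 270 x 270 x 16 mm (y -120 to +150), end cheeks 8 mm thick and 110 mm high at x = +-121, in the middle a finned module 120 x 85 mm and over it a bracket arm along y (26 mm wide, top at 66) that carries the thumbscrew; stop posts 160 mm high at y = 143, x = +-95. Origin on the bench under the thumbscrew's axis; z up; x along the guard's hinge; +y towards the hinge.
- guard_hinge (a point): Middle of the guard's hinge axis, at fixture x = 0, y = 115 mm, 119 mm above the bench. The axis runs along the fixture's x.
- guard_handle (a point): Centre of the guard's handle: a round black bar 12 mm thick, 116 mm long, parallel to the hinge and 215 mm from it, moving with the guard. It lies in the panel's plane beyond its free edge, which is 178 mm from the hinge (31 mm of free gap between bar and edge); a 10 mm rod joins it to the panel 52 mm to either side of its centre.
- guard_panel (a joint): Angle of the guard, a clear panel 250 mm wide, 5 mm thick: 0 = closed (level, over the thumbscrew, handle on the fixture's -y side), grows as the handle swings up and over towards +y; 1.8 rad = against the open stop, 13 degrees past upright. A friction hinge keeps it where it is left; moving it takes 3 to 5 N at the handle. Starts closed or up to 0.3 rad ajar.
- thumbscrew: Knurled round steel thumbscrew, upright in the bracket: knob 30 mm diameter, 22 mm high, slot across its top. Origin on its axis at mid height of the knob, 93 mm above the bench when seated (rises 1.25 mm a turn). Under the knob are a collar 17 mm across and a lock nut, then the bracket arm 27 mm below the origin. It stands 105 mm from the hinge axis, so the open guard stands beside it.
- screw_turn (a joint): Turn of the thumbscrew: 0 = seated (foot tight on the module, it turns no further), grows counter-clockwise seen from above as it is backed off, 1.571 rad = a quarter turn off. It starts 0.6 to 1.5 rad off the seat. Turning takes about 0.05 N m, and it stays where it is left.
- spare_module: A second finned aluminium module, 120 x 95 x 24 mm, loose on the bench on the fixture's -y side. Origin at the centre of its underside. Leave alone.
- screw_dish: Round steel dish with small screws, 80 mm diameter, 30 mm high, loose on the bench on the fixture's +y side. Origin at the centre of its underside. Leave alone.
- screwdriver: Hand screwdriver 190 mm long lying on the bench beyond the fixture. Leave alone.

How it is judged (in metres and radians):
On the way, in this order (a step that is already met when the one before it is completed fails the run):
1. the guard is up against its open stop (value of joint guard_panel above 1.7 rad and velocity of joint guard_panel below 0.1 rad/s), for 0.2 s.
2. the thumbscrew is seated, with the guard open (value of joint screw_turn below 0.08 rad and value of joint guard_panel above 1.65 rad), for 0.1 s.
At the end, for the whole second after the job is handed in: After the guard was laid on its stop and the screw was seated, the thumbscrew stands a quarter turn off its seat (1.57 rad, within 0.30), still, with the fingers still gripping the knob (more than 2 N), and the guard stays at its open stop (above 1.65 rad) (value of joint screw_turn between 1.27 and 1.87 rad and velocity of joint screw_turn between -0.1 and 0.1 rad/s and contact force between the fingers and thumbscrew above 2 N and value of joint guard_panel above 1.65 rad); the arm keeps its last pose, push and grip.
It fails at once if the guard is slammed against its open stop (faster than 1 rad/s over the last 0.15 rad) (value of joint guard_panel above 1.65 rad and velocity of joint guard_panel above 1 rad/s).
It fails at once if the spare module is shifted by more than 30 mm (distance of spare_module from where it was at the start of the episode above 0.03 m).
It fails at once if the screw dish is shifted by more than 30 mm (distance of screw_dish from where it was at the start of the episode above 0.03 m).
It fails at once if the screwdriver is shifted by more than 30 mm (distance of screwdriver from where it was at the start of the episode above 0.03 m).
It also fails if it takes over 72 s, if anything falls off the work surface, if the arm or the gripper's body presses on something with over 40 N, if the wrist force passes 120 N, or if a joint passes its speed limit or range.

## Working session

There is one attempt and no reset: what is moved stays moved. The work goes in short steps, Python scripts to look and compute and a tool call to move; the robot and the scene stay as the last step left them, time stands still between calls to the robot, and variables do not carry over. Pictures are saved under pics/ and viewed, at most 10 in all, crops included, and the job is handed in when it is done.

Besides the shell and the picture viewer there is one more tool, called after "Request:" as a command line: name --pt "numbers of a row" for each row, then --argument value for the rest. servo_tool: Moves the arm, as the interface text tells. Its arguments: {"type":"object","properties":{"steps":{"type":"array"}},"required":["steps"]}

```bash
mkdir -p pics; ls
python3 - <<'E'
from plant import bot
import cv2
s=bot.observe();print(s)
for n in("scene","top"):
    cv2.imwrite(f"pics/{n}0.png",bot.capture(n)[:,:,::-1]);print(n,bot.camera_model(n))
E
```

```text
pics
{'time': 0.0, 'joints': array([70.89136718, 40.51472909, -1.5812839 , 85.08461924,  1.26164249,
       54.48270901, -4.32778866]), 'dq': array([ 0.06061111, -0.04139774,  0.10585786, -0.01773372, -0.0123684 ,
        0.12469617,  0.00017922]), 'tau': array([-3.99028986e-04, -8.83196211e+01,  1.23463344e+00, -2.36169058e+01,
        1.68827944e-02,  6.38532161e-03,  6.72185081e-07]), 'ee_pos': array([ 165.33138586, -550.45173308,  244.81867124]), 'tcp_rot': array([[ 9.57735600e-01,  2.87649738e-01, -3.86713578e-04],
       [ 2.87649990e-01, -9.57735014e-01,  1.06096157e-03],
       [-6.51838184e-05, -1.12735882e-03, -9.99999362e-01]]), 'force': array([ 0.69524193, -0.10900071, -0.06996632]), 'torque': array([ 0.00580776,  0.01568546, -0.03632626]), 'gripper_force': 0.0, 'finger_gap': 0.9963296005647583}
scene {'fx': 424.4495214260347, 'fy': 424.4495214260347, 'cx': 315.85686284650126, 'cy': 193.50885739945, 'distortion': array([-0.09413626,  0.        ,  0.        ,  0.        ,  0.        ]), 'rvec': array([ 2.1029948 ,  0.95824191, -0.45512739]), 'tvec': array([-402.41708961, -194.95761273, 1516.56091027])}
top {'fx': 432.0490738032021, 'fy': 432.0490738032021, 'cx': 312.0970460204231, 'cy': 202.69243326848755, 'distortion': array([-0.0452135,  0.       ,  0.       ,  0.       ,  0.       ]), 'rvec': array([ 2.14407085, -2.13845701,  0.10995059]), 'tvec': array([  62.68781742,  577.99950221, 1137.84161727])}
```

View pics/scene0.png

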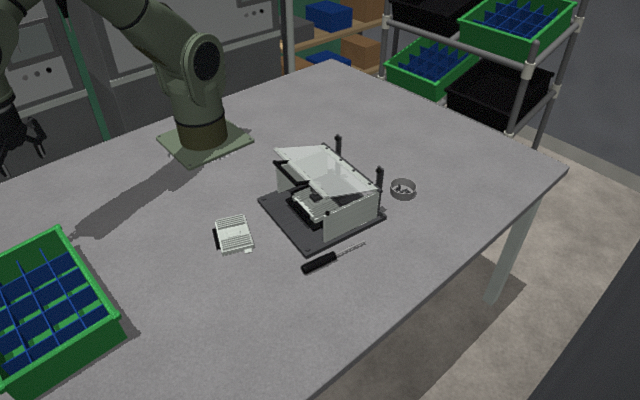

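View pics/top0.png

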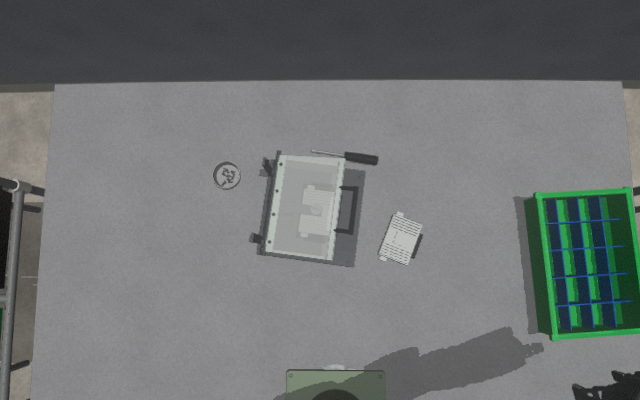

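The scene view shows the fixture with its guard ajar around (325,195). The top view shows the plate's -y corners near (366,171) and (354,266), and the posts near (268,165) and (256,240). I'll enlarge the fixture in both views.

Run:
```python
import cv2
a=cv2.imread("pics/top0.png")[140:280,230:390];cv2.imwrite("pics/topc.png",cv2.resize(a,None,fx=4,fy=4,interpolation=cv2.INTER_CUBIC))
a=cv2.imread("pics/scene0.png")[125:265,245:400];cv2.imwrite("pics/scenec.png",cv2.resize(a,None,fx=4,fy=4,interpolation=cv2.INTER_CUBIC))
```

```text
(no output)
```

View pics/topc.png

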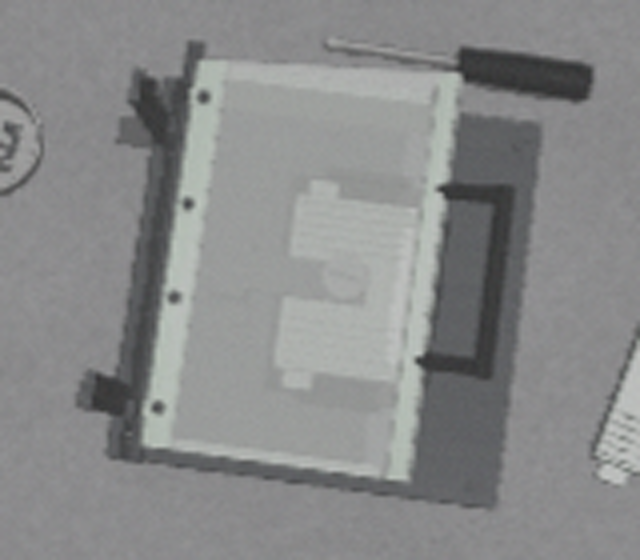

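View pics/scenec.png

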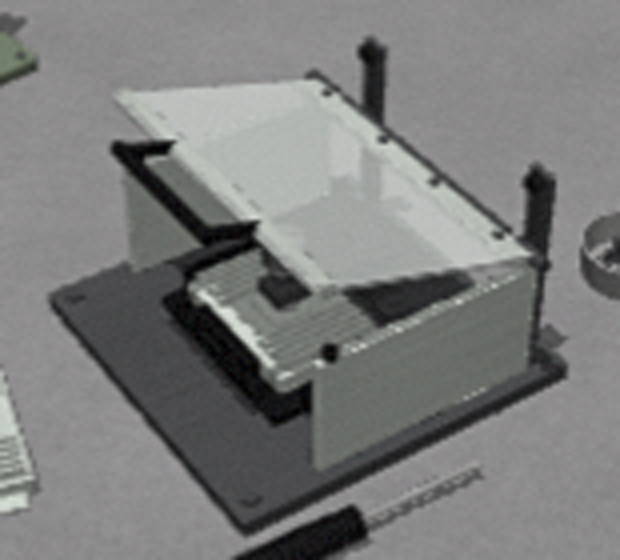

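Plate corners in the top crop are at (495,507), (540,122) and (110,458), and the handle bar runs (505,186)–(482,378). In the scene crop the corners are at (50,298), (243,518) and (567,368), the bar runs (115,148)–(210,240), and the post tops are at (372,42) and (540,172).

```bash
cat > h.py <<'E'
import numpy as np,cv2
from scipy.optimize import least_squares
from scipy.spatial.transform import Rotation as R
def proj(m,P):
    return cv2.projectPoints(np.array(P,float).reshape(-1,3),m["rvec"],m["tvec"],np.array([[m["fx"],0,m["cx"]],[0,m["fy"],m["cy"]],[0,0,1]]),m["distortion"])[0].reshape(-1,2)
def W(p,P): 
    c,s=np.cos(p[2]),np.sin(p[2]);P=np.atleast_2d(P).astype(float)
    return np.c_[p[0]+c*P[:,0]-s*P[:,1],p[1]+s*P[:,0]+c*P[:,1],P[:,2]]
def H(a,x=0,r=215): return [x,115-r*np.cos(a),119+r*np.sin(a)]
E
python3 - <<'E'
from h import *
from plant import bot
t,s=bot.camera_model("top"),bot.camera_model("scene")
f=lambda a:[[-135,-120,16],[135,-120,16],[-135,150,16],H(a,58),H(a,-58)]
g=lambda a:[[-135,-120,16],[135,-120,16],[135,150,16],H(a,-58),H(a,58),[-95,143,160],[95,143,160]]
T=np.array([[495,507],[540,122],[110,458],[505,186],[482,378]])/4+[230,140]
S=np.array([[50,298],[243,518],[567,368],[115,148],[210,240],[372,42],[540,172]])/4+[245,125]
r=lambda p:np.r_[proj(t,W(p,f(p[3])))-T,proj(s,W(p,g(p[3])))-S].ravel()
o=least_squares(r,[500,0,0,.15],loss="soft_l1");print(o.x,np.degrees(o.x[2:]));print(r(o.x).reshape(-1,2).round(1))
for q in([0,0,93],H(o.x[3]),[0,115,119],H(1.8)):print(W(o.x,q).round(1))
print(bot.observe()["ee_pos"])
E
```

```text
[ 5.54618885e+02  5.19741906e+01 -1.27732408e-01  1.28396769e+01] [ -7.31852787 735.65929584]
[[ 0.2 -0.1]
 [ 0.5 -0.5]
 [-1.4 -1. ]
 [ 0.4 -0.5]
 [ 0.3 -0.7]
 [-1.2 -2.7]
 [-0.2 -0.2]
 [ 0.2 -3.2]
 [-0.3 -0.2]
 [-0.7 -0. ]
 [ 0.2 -1.4]
 [ 0.4 -1.9]]
[[554.6  52.   93. ]]
[[542.9 -39.3 177. ]]
[[569.3 166.  119. ]]
[[575.5 214.5 328.4]]
[ 165.36453757 -550.48963012  244.88988753]
```

Request:
servo_tool --pt "0.78 -0.58 0 0 0 0 85" --pt "0.78 -0.58 0 0 0 0 85" --pt "0.78 -0.58 0 0 0 0 85" --pt "0.78 -0.58 0 0 0 0 85" --pt "0.78 -0.58 0 0 0 0 85" --pt "0.78 -0.58 0 0 0 0 85" --pt "0.78 -0.58 0 0 0 0 85" --pt "0.78 -0.58 0 0 0 0 85"

```text
time: 0.77
ee_pos: [281.9, -393.6, 245.2]
tcp_rot: [[0.958, 0.288, -0.0], [0.288, -0.958, 0.0], [-0.0, -0.0, -1.0]]
force: [0.9, 0.2, -0.7]
finger_gap: 0.997
gripper_force: 0.0
```

Request:
servo_tool --pt "0.78 -0.58 0 0 0 0 85" --pt "0.78 -0.58 0 0 0 0 85" --pt "0.78 -0.58 0 0 0 0 85" --pt "0.78 -0.58 0 0 0 0 85" --pt "0.78 -0.58 0 0 0 0 85" --pt "0.78 -0.58 0 0 0 0 85" --pt "0.78 -0.58 0 0 0 0 85" --pt "0.78 -0.58 0 0 0 0 85"

```text
time: 1.43
ee_pos: [398.0, -237.6, 245.2]
tcp_rot: [[0.958, 0.288, -0.0], [0.288, -0.958, 0.0], [-0.0, -0.0, -1.0]]
force: [0.3, -0.1, 0.4]
finger_gap: 0.997
gripper_force: 0.0
```

Request:
servo_tool --pt "0.78 -0.58 0 0 0 0.5 85" --pt "0.6 -0.7 0 0 0 0.5 85" --pt "0.6 -0.7 0 0 0 0.5 85" --pt "0.6 -0.7 0 0 0 0.5 85" --pt "0.6 -0.7 0 0 0 0.5 85" --pt "0.6 -0.7 0 0 0 0.5 85" --pt "0 0 0 0 0 0.49 85" --pt "0 0 0 0 0 0 85"

```text
time: 2.1
ee_pos: [476.9, -123.2, 244.9]
tcp_rot: [[0.992, -0.128, -0.001], [-0.128, -0.992, 0.0], [-0.001, -0.0, -1.0]]
force: [0.0, -0.2, 0.8]
finger_gap: 0.991
gripper_force: 0.0
```

Request:
servo_tool --pt "0.55 -0.8 0 0 0 0 85" --pt "0.55 -0.8 0 0 0 0 85" --pt "0.55 -0.8 0 0 0 0 85" --pt "0.55 -0.8 0 0 0 0 85" --pt "0 0 0 0 0 0 85" --pt "0 0 0 0 0 0 85"

```text
time: 2.6
ee_pos: [541.1, -51.8, 244.9]
tcp_rot: [[0.992, -0.124, -0.001], [-0.124, -0.992, -0.0], [-0.001, 0.0, -1.0]]
force: [0.5, -0.9, -0.4]
finger_gap: 0.999
gripper_force: 0.0
```

Run:
```python
from h import *
from plant import bot
m=bot.camera_model("wrist");im=bot.capture("wrist")
cv2.imwrite("pics/w1.png",im[:,:,::-1])
p=[554.6,52,-.1277]
print(bot.observe()["ee_pos"],bot.observe()["joints"].round(0))
print(proj(m,W(p,[H(.273,-58),H(.273,0),H(.273,58),H(.273,125,178),H(.273,-125,178),[0,0,104]])).round())
import pickle;pickle.dump(m,open("w1.pkl","wb"))
```

```text
[540.73703652 -52.71790724 245.12225021] [ -4.  38.  12.  92. -10.  51. -86.]
[[299. 296.]
 [298. 219.]
 [297. 130.]
 [236.  13.]
 [257. 362.]
 [200. 193.]]
```

View pics/w1.png

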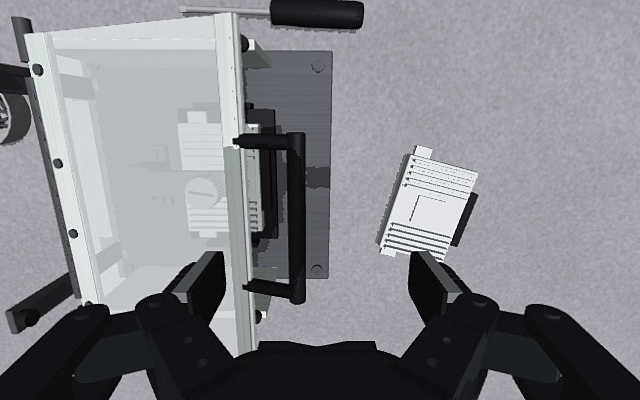

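The bar ends are at (297,135) and (298,302), within 5 px of the fitted model. The knob under the panel is at (203,193), also as predicted. I'll lower the tool, straddle the bar and grip it.

Request:
servo_tool --pt "-0.1 -0.54 0 0 0 0 28" --pt "0 0 0 0 0 0 28" --pt "0 0 0 0 0 0 28" --pt "0 0 0 0 0 0 28" --pt "0 0 0 0 0 0 28" --pt "0 0 0.5 0 0 0 28" --pt "0 0 0.5 0 0 0 28" --pt "0 0 0 0 0 0 28"

```text
time: 3.32
ee_pos: [539.7, -38.7, 218.7]
tcp_rot: [[0.992, -0.127, -0.003], [-0.127, -0.992, 0.0], [-0.003, 0.0, -1.0]]
force: [-0.9, 0.1, -0.6]
finger_gap: 0.325
gripper_force: 0.0
```

Request:
servo_tool --pt "0 0 0.5 0 0 0 28" --pt "0 0 0.5 0 0 0 28" --pt "0 0 0.5 0 0 0 28" --pt "0 0 0.42 0 0 0 28" --pt "0 0 0 0 0 0 28" --pt "0 0 0 0 0 0 28"

```text
time: 3.82
ee_pos: [540.5, -38.5, 172.7]
tcp_rot: [[0.992, -0.127, -0.0], [-0.127, -0.992, -0.0], [-0.0, 0.0, -1.0]]
force: [-0.6, -0.5, -0.0]
finger_gap: 0.327
gripper_force: 0.0
```

Run:
```python
from h import *
from plant import bot
im=bot.capture("wrist")
cv2.imwrite("pics/w2.png",im[:,:,::-1])
```

```text
(no output)
```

View pics/w2.png

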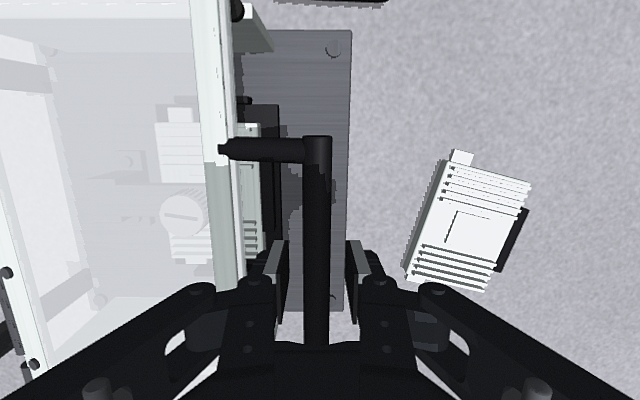

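The bar at column 315 sits centred between the pads, and the inner finger is clear of the panel. I'll close on it.

Request:
servo_tool --pt "0 0 0 0 0 0 4" --pt "0 0 0 0 0 0 4" --pt "0 0 0 0 0 0 4" --pt "0 0 0 0 0 0 4" --pt "0 0 0 0 0 0 4" --pt "0 0 0 0 0 0 4"

```text
time: 4.37
ee_pos: [540.7, -38.5, 172.5]
tcp_rot: [[0.992, -0.127, 0.001], [-0.127, -0.992, -0.0], [0.001, 0.0, -1.0]]
force: [2.0, -5.6, 1.6]
finger_gap: 0.117
gripper_force: 58.5
```

Run:
```python
from h import *
a0=.273;a=np.arange(a0,1.8,.09)
y=115-215*np.cos(a);z=119+215*np.sin(a)
for i in range(1,len(a)):print(round(a[i],2),"tool y,z units",np.round([-(y[i]-y[i-1])/25,-(z[i]-z[i-1])/25],2), z[i].round())
```

```text
0.36 tool y,z units [-0.24 -0.73] 195.0
0.45 tool y,z units [-0.31 -0.71] 213.0
0.54 tool y,z units [-0.37 -0.68] 230.0
0.63 tool y,z units [-0.43 -0.64] 246.0
0.72 tool y,z units [-0.49 -0.6 ] 261.0
0.81 tool y,z units [-0.54 -0.56] 275.0
0.9 tool y,z units [-0.59 -0.51] 288.0
0.99 tool y,z units [-0.63 -0.45] 299.0
1.08 tool y,z units [-0.67 -0.39] 309.0
1.17 tool y,z units [-0.7  -0.33] 317.0
1.26 tool y,z units [-0.73 -0.27] 324.0
1.35 tool y,z units [-0.75 -0.2 ] 329.0
1.44 tool y,z units [-0.76 -0.13] 332.0
1.53 tool y,z units [-0.77 -0.06] 334.0
1.62 tool y,z units [-0.77  0.01] 334.0
1.71 tool y,z units [-0.77  0.08] 332.0
```

Request:
servo_tool --pt "0 -0.24 -0.73 0 0 0 4" --pt "0 -0.31 -0.71 0 0 0 4" --pt "0 -0.37 -0.68 0 0 0 4" --pt "0 -0.43 -0.64 0 0 0 4" --pt "0 0 0 0 0 0 4"

```text
time: 4.78
ee_pos: [545.3, -3.6, 243.7]
tcp_rot: [[0.992, -0.125, 0.002], [-0.125, -0.992, -0.0], [0.002, -0.0, -1.0]]
force: [0.5, -5.3, 4.3]
finger_gap: 0.12
gripper_force: 59.5
```

Request:
servo_tool --pt "0 -0.49 -0.6 0 0 0 4" --pt "0 -0.54 -0.56 0 0 0 4" --pt "0 -0.59 -0.51 0 0 0 4" --pt "0 -0.63 -0.45 0 0 0 4" --pt "0 0 0 0 0 0 4"

```text
time: 5.2
ee_pos: [552.7, 52.0, 296.9]
tcp_rot: [[0.992, -0.125, 0.004], [-0.125, -0.992, -0.001], [0.004, 0.001, -1.0]]
force: [-2.6, -11.4, 18.5]
finger_gap: 0.113
gripper_force: 60.1
```

Request:
servo_tool --pt "0 -0.67 -0.39 0 0 0 4" --pt "0 -0.7 -0.33 0 0 0 4" --pt "0 -0.73 -0.27 0 0 0 4" --pt "0 -0.75 -0.2 0 0 0 4" --pt "0 0 0 0 0 0 4"

```text
time: 5.62
ee_pos: [562.1, 124.7, 325.8]
tcp_rot: [[0.992, -0.124, 0.004], [-0.124, -0.992, 0.001], [0.004, -0.002, -1.0]]
force: [1.6, -2.1, 20.4]
finger_gap: 0.117
gripper_force: 63.3
```

Request:
servo_tool --pt "0 -0.6 -0.14 0 0 0 4" --pt "0 -0.6 -0.1 0 0 0 4" --pt "0 -0.5 -0.03 0 0 0 4" --pt "0 -0.4 0 0 0 0 4" --pt "0 0 0 0 0 0 4"

```text
time: 6.03
ee_pos: [568.6, 175.5, 331.0]
tcp_rot: [[0.992, -0.125, 0.003], [-0.125, -0.992, 0.0], [0.003, -0.001, -1.0]]
force: [9.2, -0.7, 5.5]
finger_gap: 0.117
gripper_force: 59.9
```

Request:
servo_tool --pt "0 -0.3 0.02 0 0 0 4" --pt "0 -0.3 0.03 0 0 0 4" --pt "0 -0.3 0.04 0 0 0 4" --pt "0 -0.3 0.05 0 0 0 4" --pt "0 -0.2 0.04 0 0 0 4" --pt "0 0 0 0 0 0 4"

```text
time: 6.53
ee_pos: [572.6, 209.6, 326.6]
tcp_rot: [[0.992, -0.125, 0.002], [-0.125, -0.992, 0.001], [0.002, -0.001, -1.0]]
force: [5.9, 1.8, 5.5]
finger_gap: 0.119
gripper_force: 61.1
```

Request:
servo_tool --pt "0 -0.15 0.03 0 0 0 4" --pt "0 -0.1 0.02 0 0 0 4" --pt "0 0 0 0 0 0 4"

```text
time: 6.78
ee_pos: [573.3, 214.2, 325.5]
tcp_rot: [[0.992, -0.127, 0.001], [-0.127, -0.992, -0.001], [0.002, 0.001, -1.0]]
force: [3.8, -3.8, 7.8]
finger_gap: 0.115
gripper_force: 61.2
```

Request:
servo_tool --pt "0 -0.1 0.02 0 0 0 4" --pt "0 -0.1 0.02 0 0 0 4" --pt "0 0 0 0 0 0 4" --pt "0 0 0 0 0 0 4" --pt "0 0 0 0 0 0 4"

```text
time: 7.2
ee_pos: [573.5, 214.6, 325.4]
tcp_rot: [[0.991, -0.131, -0.0], [-0.131, -0.991, -0.007], [0.001, 0.007, -1.0]]
force: [-10.4, -29.5, 25.5]
finger_gap: 0.117
gripper_force: 63.3
```

It is at the stop: y force −29 N and no further travel. I'll release and lift straight off.

Request:
servo_tool --pt "0 0.1 0 0 0 0 30" --pt "0 0 0 0 0 0 30" --pt "0 0 0 0 0 0 30" --pt "0 0 0 0 0 0 30" --pt "0 0 -0.5 0 0 0 30" --pt "0 0 -0.7 0 0 0 30" --pt "0 0 -0.7 0 0 0 30" --pt "0 0 0 0 0 0 30"

```text
time: 7.87
ee_pos: [573.6, 217.8, 374.3]
tcp_rot: [[0.992, -0.126, 0.003], [-0.126, -0.992, 0.002], [0.003, -0.002, -1.0]]
force: [0.7, -0.1, -0.3]
finger_gap: 0.352
gripper_force: 0.0
```

Run:
```python
from h import *
from plant import bot
s=bot.observe();print(s["ee_pos"],s["joints"].round(0))
im=bot.capture("scene")
p=[553,52.3,-.1277]
print(((proj(bot.camera_model("scene"),W(p,[H(1.8,-58),H(1.8,58),H(1.65,-58),H(1.65,58),[0,0,104]]))-[235,60])*4).round())
cv2.imwrite("pics/s2.png",cv2.resize(im[60:200,235:420,::-1],None,fx=4,fy=4,interpolation=cv2.INTER_CUBIC))
```

```text
[573.56871633 217.7789976  374.26220295] [ -30.   40.   16.   61.  -10.   80. -113.]
[[476.  94.]
 [591. 162.]
 [438.  99.]
 [552. 169.]
 [321. 490.]]
```

View pics/s2.png

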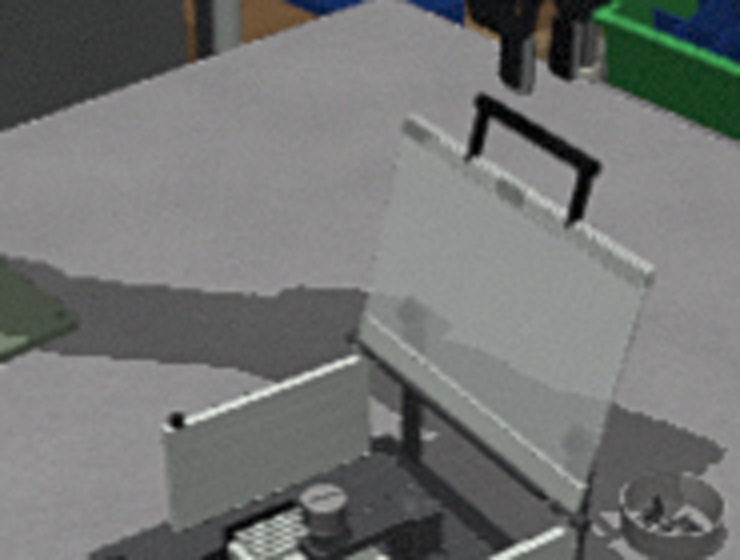

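The bar is at (480,100)–(598,168), matching the model at 1.8 rad, so the guard stays at its stop. Knob top is at (323,495), as predicted. Next I move over the knob and turn −90° about the tool axis for rotation range.

Request:
servo_tool --pt "0 0.95 0 0 0 0 30" --pt "0 0.95 0 0 0 0 30" --pt "0 0.95 0 0 0 0 30" --pt "0 0.95 0 0 0 0 30" --pt "0 0.95 0 0 0 0 30" --pt "0 0.95 0 0 0 0 30" --pt "0 0.95 0 0 0 0 30" --pt "0 0 0 0 0 0 60"

```text
time: 8.58
ee_pos: [551.5, 48.1, 371.3]
tcp_rot: [[0.991, -0.131, -0.001], [-0.131, -0.991, -0.002], [-0.0, 0.002, -1.0]]
force: [-0.4, -0.8, 0.5]
finger_gap: 0.481
gripper_force: 0.0
```

Request:
servo_tool --pt "0 0 0.8 0 0 -0.95 60" --pt "0 0 0.8 0 0 -0.95 60" --pt "0 0 0.8 0 0 -0.95 60" --pt "0 0 0.8 0 0 -0.95 60" --pt "0 0 0.8 0 0 -0.95 60" --pt "0 0 0.8 0 0 -0.95 60" --pt "0 0 0.8 0 0 -0.95 60" --pt "0 0 0 0 0 0 60"

```text
time: 9.25
ee_pos: [550.5, 52.7, 228.1]
tcp_rot: [[0.779, 0.627, -0.006], [0.627, -0.779, 0.0], [-0.004, -0.004, -1.0]]
force: [-0.2, -1.1, -1.2]
finger_gap: 0.703
gripper_force: 0.0
```

Request:
servo_tool --pt "0 0 0 0 0 -0.95 60" --pt "0 0 0 0 0 -0.95 60" --pt "0 0 0 0 0 -0.95 60" --pt "0 0 0 0 0 -0.95 60" --pt "0 0 0 0 0 -0.95 60" --pt "0 0 0 0 0 -0.95 60" --pt "0 0 0 0 0 -0.74 60" --pt "0 0 0 0 0 0 60"

```text
time: 9.92
ee_pos: [552.1, 52.5, 232.1]
tcp_rot: [[0.126, 0.992, 0.0], [0.992, -0.126, 0.0], [0.0, 0.0, -1.0]]
force: [-0.4, 0.9, -0.4]
finger_gap: 0.701
gripper_force: 0.0
```

Run:
```python
from h import *
from plant import bot
s=bot.observe();print(s["ee_pos"],s["joints"].round(0))
m=bot.camera_model("wrist");im=bot.capture("wrist")
q=proj(m,W([553,52.3,-.1277],[0,0,104]));print(q)
import pickle;pickle.dump((m,s),open("w3.pkl","wb"))
cv2.imwrite("pics/w3.png",im[:,:,::-1])
```

```text
[552.07430543  52.45704521 232.11987734] [ -2.  40. -12.  90.  10.  51. -25.]
[[319.86421804 199.03778693]]
```

View pics/w3.png

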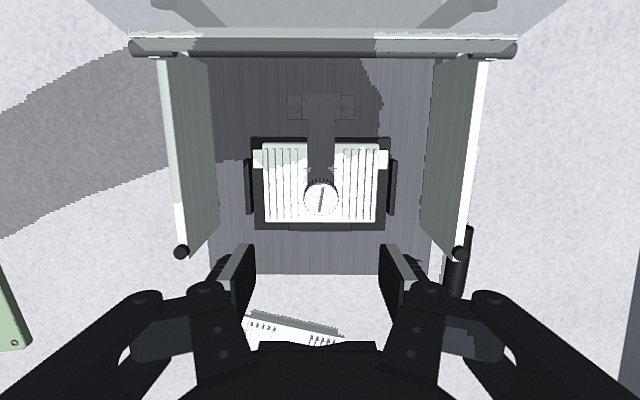

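The knob top is at (320.5,199.5) against a prediction of (319.9,199.0), so the centring is good. The slot is nearly along image vertical. Descend and grip.

Request:
servo_tool --pt "0 0.04 0.8 0 0 0 60" --pt "0 0 0.8 0 0 0 60" --pt "0 0 0.8 0 0 0 60" --pt "0 0 0.8 0 0 0 60" --pt "0 0 0.8 0 0 0 50" --pt "0 0 0.8 0 0 0 50" --pt "0 0 0.4 0 0 0 50" --pt "0 0 0.4 0 0 0 50"

```text
time: 10.63
ee_pos: [553.0, 52.3, 91.1]
tcp_rot: [[0.13, 0.991, -0.0], [0.991, -0.13, -0.001], [-0.001, -0.0, -1.0]]
force: [0.7, -0.0, 0.4]
finger_gap: 0.582
gripper_force: 0.0
```

Request:
servo_tool --pt "0 0 0 0 0 0 50" --pt "0 0 0 0 0 0 20" --pt "0 0 0 0 0 0 20" --pt "0 0 0 0 0 0 20" --pt "0 0 0 0 0 0 20" --pt "0 0 0 0 0 0 20" --pt "0 0 0 0 0 0 20"

```text
time: 11.22
ee_pos: [554.8, 52.2, 93.1]
tcp_rot: [[0.128, 0.992, 0.005], [0.992, -0.128, 0.001], [0.001, 0.005, -1.0]]
force: [7.8, -1.0, 0.9]
finger_gap: 0.332
gripper_force: 59.1
```

Request:
servo_tool --pt "0 0.06 0 0 0 0.6 20" --pt "0 0 0 0 0 0.6 20" --pt "0 0 0 0 0 0.6 20" --pt "0 0 0 0 0 0.6 20" --pt "0 0 0 0 0 0.6 20" --pt "0 0 0 0 0 0.6 20" --pt "0 0 0 0 0 0.6 20" --pt "0 0 0 0 0 0 20"

```text
time: 11.88
ee_pos: [555.5, 52.1, 92.8]
tcp_rot: [[0.594, 0.805, 0.003], [0.805, -0.594, 0.0], [0.002, 0.002, -1.0]]
force: [4.2, -1.4, 4.2]
finger_gap: 0.329
gripper_force: 59.4
```

```bash
cat > st.py <<'E'
from h import *
from plant import bot
s=bot.observe();T=s["tcp_rot"];print(s["time"],s["ee_pos"].round(1),"yaw",np.arctan2(T[1,1],T[0,1]).round(3),"tz",s["torque"].round(2),s["force"].round(1),s["joints"].round(0),s["gripper_force"])
E
python3 st.py
```

```text
11.8833 [555.5  52.1  92.8] yaw -0.635 tz [-0.21 -0.61 -0.05] [ 4.2 -1.4  4.2] [ -8.  51.  -2.  98.   3.  31. -48.] 59.41251218318939
```

Request:
servo_tool --pt "0 0 0 0 0 0.6 20" --pt "0 0 0 0 0 0.6 20" --pt "0 0 0 0 0 0.6 20" --pt "0 0 0 0 0 0.6 20" --pt "0 0 0 0 0 0 20"

```text
time: 12.3
ee_pos: [555.6, 52.0, 92.7]
tcp_rot: [[0.797, 0.604, 0.003], [0.604, -0.797, 0.0], [0.003, 0.002, -1.0]]
force: [3.9, -2.7, 4.9]
finger_gap: 0.332
gripper_force: 59.6
```

```bash
python3 st.py
```

```text
12.3 [555.6  52.   92.7] yaw -0.922 tz [-0.26 -0.82 -0.05] [ 3.9 -2.7  4.9] [-10.  52.   2.  98.  -4.  31. -58.] 59.575833678245544
```

Request:
servo_tool --pt "0 0 0 0 0 0.6 20" --pt "0 0 0 0 0 0.6 20" --pt "0 0 0 0 0 0.6 20" --pt "0 0 0 0 0 0 20"

```text
time: 12.63
ee_pos: [555.6, 52.0, 92.7]
tcp_rot: [[0.908, 0.42, 0.003], [0.42, -0.908, 0.0], [0.003, 0.001, -1.0]]
force: [4.2, -2.2, 4.4]
finger_gap: 0.333
gripper_force: 59.6
```

```bash
python3 st.py
```

```text
12.6333 [555.6  52.   92.7] yaw -1.138 tz [-0.37 -0.99 -0.06] [ 4.2 -2.2  4.4] [-11.  52.   5.  98.  -8.  31. -66.] 59.551371932029724
```

Request:
servo_tool --pt "0 0 0 0 0 0.6 20" --pt "0 0 0 0 0 0.6 20" --pt "0 0 0 0 0 0.6 20" --pt "0 0 0 0 0 0 20"

```text
time: 12.97
ee_pos: [555.7, 51.9, 92.7]
tcp_rot: [[0.977, 0.215, 0.003], [0.215, -0.977, 0.0], [0.003, 0.001, -1.0]]
force: [4.8, -1.8, 5.5]
finger_gap: 0.326
gripper_force: 59.5
```

```bash
python3 st.py
```

```text
12.9667 [555.7  51.9  92.7] yaw -1.354 tz [-0.54 -1.09 -0.01] [ 4.8 -1.8  5.5] [-13.  52.   9.  98. -13.  31. -74.] 59.5165228843689
```

Request:
servo_tool --pt "0 0 0 0 0 0.6 20" --pt "0 0 0 0 0 0.6 20" --pt "0 0 0 0 0 0.6 20" --pt "0 0 0 0 0 0 20"

```text
time: 13.3
ee_pos: [555.7, 51.8, 92.7]
tcp_rot: [[1.0, 0.001, 0.003], [0.001, -1.0, -0.0], [0.003, 0.0, -1.0]]
force: [5.5, -3.8, 5.0]
finger_gap: 0.331
gripper_force: 59.5
```

```bash
python3 st.py
```

```text
13.3 [555.7  51.8  92.7] yaw -1.569 tz [-0.73 -1.14  0.44] [ 5.5 -3.8  5. ] [-15.  52.  12.  98. -18.  31. -82.] 59.52817440032959
```

Request:
servo_tool --pt "0 0 0 0 0 0.4 20" --pt "0 0 0 0 0 0.4 20" --pt "0 0 0 0 0 0 20" --pt "0 0 0 0 0 0 20"

```text
time: 13.63
ee_pos: [555.1, 51.8, 92.6]
tcp_rot: [[0.996, -0.089, 0.002], [-0.089, -0.996, -0.0], [0.002, -0.0, -1.0]]
force: [2.2, -3.9, 6.7]
finger_gap: 0.333
gripper_force: 59.7
```

```bash
python3 st.py
```

```text
13.6333 [555.1  51.8  92.6] yaw -1.66 tz [-0.83 -0.24  1.08] [ 2.2 -3.9  6.7] [-15.  52.  13.  98. -20.  32. -85.] 59.691898226737976
```

Seated: the torque about z rose to 1.08 N m at yaw −1.66. Allowing about 0.13 rad of wind-up, I'll back off by about 1.70 rad.

Request:
servo_tool --pt "0 0 0 0 0 -0.7 20" --pt "0 0 0 0 0 -0.7 20" --pt "0 0 0 0 0 -0.7 20" --pt "0 0 0 0 0 -0.7 20" --pt "0 0 0 0 0 0 20"

```text
time: 14.05
ee_pos: [555.1, 51.6, 92.6]
tcp_rot: [[0.969, 0.249, 0.002], [0.249, -0.969, 0.0], [0.002, 0.0, -1.0]]
force: [1.3, -3.1, 6.5]
finger_gap: 0.33
gripper_force: 59.7
```

```bash
python3 st.py
```

```text
14.05 [555.1  51.6  92.6] yaw -1.319 tz [-0.57 -0.17  0.06] [ 1.3 -3.1  6.5] [-13.  52.   8.  98. -12.  31. -73.] 59.71560716629028
```

Request:
servo_tool --pt "0 0 0 0 0 -0.7 20" --pt "0 0 0 0 0 -0.7 20" --pt "0 0 0 0 0 -0.7 20" --pt "0 0 0 0 0 -0.7 20" --pt "0 0 0 0 0 -0.7 20" --pt "0 0 0 0 0 -0.7 20" --pt "0 0 0 0 0 -0.7 20" --pt "0 0 0 0 0 -0.7 20"

```text
time: 14.72
ee_pos: [555.1, 51.5, 92.7]
tcp_rot: [[0.605, 0.797, 0.002], [0.797, -0.605, -0.0], [0.001, 0.002, -1.0]]
force: [0.8, -4.3, 8.8]
finger_gap: 0.329
gripper_force: 59.8
```

Request:
servo_tool --pt "0 0 0 0 0 -0.7 20" --pt "0 0 0 0 0 -0.7 20" --pt "0 0 0 0 0 -0.7 20" --pt "0 0 0 0 0 -0.7 20" --pt "0 0 0 0 0 -0.7 20" --pt "0 0 0 0 0 -0.7 20" --pt "0 0 0 0 0 -0.5 20" --pt "0 0 0 0 0 0 20"

```text
time: 15.38
ee_pos: [555.2, 51.4, 92.8]
tcp_rot: [[0.085, 0.996, 0.002], [0.996, -0.085, -0.0], [-0.0, 0.002, -1.0]]
force: [0.7, -3.5, 10.2]
finger_gap: 0.333
gripper_force: 60.0
```

```bash
python3 st.py
python3 - <<'E'
from plant import bot
import cv2
cv2.imwrite("pics/w4.png",bot.capture("wrist")[:,:,::-1])
E
```

```text
15.3833 [555.2  51.4  92.8] yaw -0.085 tz [-0.73 -0.14  0.05] [ 0.7 -3.5 10.2] [ -4.  52. -10.  98.  15.  32. -27.] 59.96170163154602
```

View pics/w4.png

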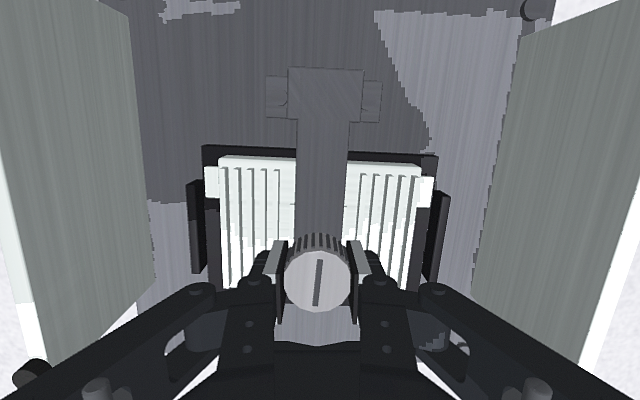

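The slot is visible at (321,260)–(316,306) and barely moved relative to the fingers, so there was little slip. One more 0.12 rad gets to the planned 1.70 rad.

Request:
servo_tool --pt "0 0 0 0 0 -0.5 20" --pt "0 0 0 0 0 -0.5 20" --pt "0 0 0 0 0 0 20" --pt "0 0 0 0 0 0 20" --pt "0 0 0 0 0 0 20"

```text
time: 15.85
ee_pos: [555.2, 51.4, 92.8]
tcp_rot: [[-0.031, 1.0, 0.002], [1.0, 0.031, -0.001], [-0.001, 0.002, -1.0]]
force: [1.0, -4.0, 8.8]
finger_gap: 0.332
gripper_force: 60.0
```

```bash
python3 st.py
python3 - <<'E'
import cv2,numpy as np
for f,(x0,x1,y0,y1) in(("w3",(308,334,186,214)),("w4",(300,334,252,312))):
    g=cv2.cvtColor(cv2.imread(f"pics/{f}.png"),6)[y0:y1,x0:x1].astype(float)
    c=np.hypot(*(np.mgrid[y0:y1,x0:x1]-np.array([(y0+y1)/2,(x0+x1)/2])[:,None,None]))
    m=(g<130)&(c<(10 if f=="w3" else 22));y,x=np.nonzero(m)
    if len(x)>5: print(f,len(x),np.degrees(np.arctan(np.polyfit(y,x,1)[0])))
E
```

```text
15.85 [555.2  51.4  92.8] yaw 0.031 tz [-0.84 -0.14  0.04] [ 1.  -4.   8.8] [ -3.  52. -12.  98.  17.  32. -23.] 59.96907949447632
w3 32 -9.76958213358326
w4 257 -6.212907780079098
```

```bash
python3 -c "
from plant import bot
print(bot.job_done())"
```

```text
the job is handed in; nothing more can be done
None
```

I handed the job in, but the system returned no verdict. By my measurements, the guard rests on its open stop. The screw seated at about 1.1 N m and was backed off to roughly 1.55 rad (target 1.57), with the knob still gripped at 60 N. The arm did not touch the spare module, dish or screwdriver.

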